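# Turn the spool clamps over into the empty tray

## Robot

A 6-joint arm with a two-finger parallel gripper is mounted at the origin on a cart in front of the work surface, level with it; the furniture and walls round the work are solid. World frame = base frame: x ahead of the robot, y to its left, z up, the work surface at z = 0. Lengths are in m, angles in degrees, forces in N, time in s.
With the tool pointing down it reaches from about 0.35 to 0.875 m from the base axis. Payload 4.2 kg.
Tool frame: the origin (TCP) lies midway between the tips of the shut fingers; the grasp point (between the pads) lies 19 mm behind it; y points along the fingers, z is the direction in which the jaws open and shut, and the axes are right-handed (so a half turn about y gives the same grasp; the last joint's range is limited). The gripper opens to 87 mm and grips with 3 to 60 N. Pads are 19 mm wide; open, the fingers measure 117 mm over their backs; the gripper's body (75 mm by 190 mm) begins 51 mm behind the grasp point.
Start: joints at [86.207, 22.042, 0.453, 0, -68.411, -14.817], TCP at [0.199, 0.592, 0.223] pointing down, gripper open.
Joint ranges: [-179.83, 179.83], [-69.29, 118.12], [-61.27, 80.66], [-181.25, 117.63], [-171.15, -9.14], [-177.46, 177.46]. Speed limits (degrees/s): [159.86, 159.86, 180, 180, 180, 180].

## Interface

Orientations are given as [roll, pitch, yaw] about the fixed x, y, z axes, in that order (R = Rz(yaw) Ry(pitch) Rx(roll)).
In Python, from workcell import env gives the robot as it stands. The module is installed in compiled form; this text tells all that it offers. Calls block until the motion is done:
- env.goto(position, orientation): joint-space move of the TCP to a pose.
- env.move_straight(position, rotation=None, rate=0.15, force_limit=None): straight line of the TCP; rotation=None keeps the orientation; rate is the mean speed in m/s. With force_limit (N) it stops when the force on the tool has changed by that much, and returns True; else False.
- env.set_joints(angles): joint-space move.
- env.gripper_to(opening, grasp_force=None): opening from 0.0 (shut) to 1.0 (fully open); grasp_force is the grip in N (None keeps the last); returns when the fingers have stopped.
- env.dwell(seconds).
- env.inverse_kinematics(position, orientation): joint angles nearest the present ones, or None.
- env.read_state(): the state.
- env.grab_frame(name): name is "side" or "top"; returns a dict with "image" (420x560x3 uint8, blue, green, red), "fx", "fy", "cx", "cy" (pixels), "position" and "orientation" of the camera in the world. Camera axes: x right, y up, looking along -z (the intrinsics and any distortion apply to the point x, -y, -z); pixel columns grow to the right and rows downward; lengths in m; the calibration is good to about 2 mm. A picture is of the moment at which its call begins. There is no depth.
A pose or a line that the arm cannot do raises env.Unreachable and nothing moves.
- env.close_job(): hands the job in, once; it reports no verdict.
Trained networks look in a picture, given as the dict that the camera call returned (one of the last four; its "shot" number tells which), for a name from the list of things; names that differ only in an ending like _2 or _b are one class to them, and where a whole thing is asked for, a point or a joint stands for the part that bears it (a point fixed in the world has none). Each returns a list of dicts, best first, with "score" (0 to 1); they miss things now and then, are a little off and sometimes report something else, mostly with a low value. They report only what shows in the picture. A call takes as long as a camera call. They do not tell look-alikes from the thing itself.
- env.search_frame(picture, thing): "xyz" ([x, y, z] in m, in world coordinates, good to about 4 mm: the middle of the surface that is visible of it).
- env.trace(picture, thing): "mask" (420x560 bool, what is visible of it).
The state is a dict: "clock": time; "joint_positions": joint angles; "qvel": joint speeds; "joint_torque": joint torques, N m; "position": TCP position; "tool_rot": TCP orientation; "force": force on the tool from outside, world axes, zero at the start; "wrist_torque": the same for the moment, N m; "opening": opening from 0.0 (shut) to 1.0 (fully open).
Only numpy, scipy, OpenCV 4.12 (cv2) and the standard library are available. Lean on these libraries where they do the work, as an engineer would, in place of code of your own. Each camera call takes 0.05 s, during which the arm holds its last target.

## Task

Two small wooden spool clamps lie in the pocketed tray that hangs in the turning cradle. Lay the empty loose tray of the same length (the longer of the two loose ones, not the short one) on it, face-down as it is, and then swing the cradle's crank up and over to the opposite side as far as it goes, so that the pair is upside down and both clamps have dropped into the tray that was empty. Leave the pair like that in the cradle and let go.

Things in the scene. Friction and masses are not known exactly. Their poses are not given: they have to be found in the camera images.
- long_tray_ridge (a point): On the ridge of the longer loose tray (light wood, 110 mm along x, 0.2 kg, same either way round). It lies face-down: face on the bench, half-round end boards of radius 56, flat back 22 mm above the face, on it a ridge along x, 60 long, 18 thick (y), 22 to 53 mm above the face. This point: mid-length, 44 mm above the face; z from face to back, up at the start. The 66 mm tray is not wanted.
- crank_grip (a point): Middle of the crank handle, a free-turning sleeve 18 mm thick, 58 long. Frame turns with crank and loaded tray: x along the axis from handle to cradle, y from axis out to handle, z up at start. Axis: 84 mm off along -y, 68 above the bench. Arm: 32 mm off along +x. Half a turn, from left over the top to right, to a stop; about 3 N; stays where left. Laid tray's ridge point belongs at (121,-84,44) mm.
- clamp_a_mid (a point): Middle of one spool clamp (two wooden discs 27 mm across on a bolt 89 long) in a pocket (98 x 34, 18 deep) of the loaded tray in the cradle; the longer loose tray has the same two pockets. The loaded tray's open face is level with the crank axis; it lies in a half-round wooden trough, 116 x 117 mm inside, with flared rims up to 22 mm above the axis that guide a laid tray home and carry it as the pair turns.
- clamp_b_mid (a point): Middle of the other spool clamp, the same, in the other pocket.
Things that resemble listed ones, but are neither listed nor needed, are in the scene too. What is shaped like the part that bears long_tray_ridge but orange is not meant. What is shaped like the part that bears clamp_b_mid but black is not meant.

How it is judged:
By the outcome, as a careful person would: the job done as asked, in the order asked, and still so for the second after the job is handed in, with the robot touching nothing.
It also fails if it takes over 64 s, if anything falls off the work surface, if the arm or the gripper's body presses on something with over 40 N, if the wrist force passes 120 N, or if a joint passes its speed limit or range.

## Working session

There is one attempt and no reset: what is moved stays moved. The work goes in short steps, each a Python script; the robot and the scene stay as the last script left them, time stands still between calls to the robot, and variables do not carry over. Pictures are saved under pics/ and viewed, and the job is handed in when it is done.

```bash
mkdir -p pics
python3 - <<'E'
from workcell import env
import cv2
s=env.read_state(); print(s['clock'],s['position'],s['tool_rot'],s['opening'])
for n in ('top','side'):
    f=env.grab_frame(n); cv2.imwrite(f'pics/{n}0.png',f['image'])
    print(n,f['position'],f['orientation'],f['fx'],f['cx'],f['cy'],[k for k in f])
    for t in ('long_tray_ridge','crank_grip','clamp_a_mid'):
        print(t,[( [round(float(v),3) for v in d['xyz']],round(d['score'],2)) for d in env.search_frame(f,t)])
print(env.read_state()['clock'])
E
```

```text
0.0 [0.19923568 0.59172997 0.22145183] [-8.98731720e+01  5.73866434e-03  1.61376851e+02] 0.9995224234861015
top [0.44093633 0.06286278 1.27952671] [  5.94399444   0.41841223 -89.13763871] 484.6100493329412 276.4954119369344 202.87346216006168 ['image', 'fx', 'fy', 'cx', 'cy', 'position', 'orientation', 'shot']
long_tray_ridge [([0.502, 0.466, 0.021], 0.83), ([0.488, 0.261, 0.019], 0.77)]
crank_grip [([0.58, -0.049, 0.067], 0.73)]
clamp_a_mid [([0.598, -0.033, 0.073], 0.5)]
side [0.29392918 1.04044046 0.73494008] [ 5.67439281e+01 -9.03393218e-02 -1.63527792e+02] 465.3328677549783 286.08721031008906 205.8136334849749 ['image', 'fx', 'fy', 'cx', 'cy', 'position', 'orientation', 'shot']
long_tray_ridge [([0.479, 0.28, 0.02], 0.8), ([0.489, 0.468, 0.027], 0.72)]
crank_grip [([0.537, -0.048, 0.074], 0.65)]
clamp_a_mid [([0.594, -0.03, 0.071], 0.52)]
0.4
```

View pics/top0.png

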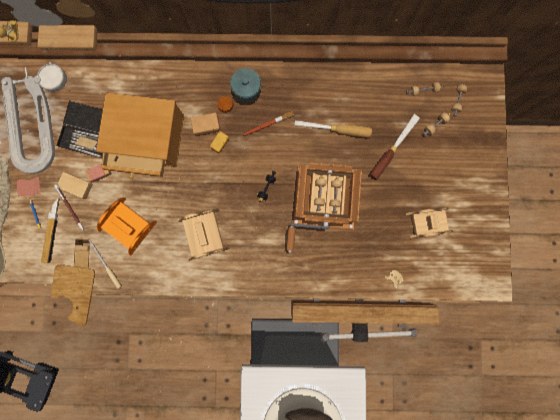

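View pics/side0.png

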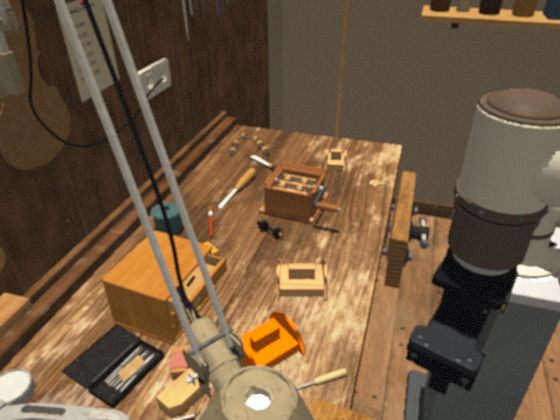

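```bash
cat > h.py <<'E'
import numpy as np,cv2
from scipy.spatial.transform import Rotation as R
def proj(f,P):
    P=np.atleast_2d(P); c=R.from_euler('xyz',f['orientation'],degrees=True).inv().apply(P-np.array(f['position']))
    return np.c_[f['fx']*c[:,0]/-c[:,2]+f['cx'], f['fy']*-c[:,1]/-c[:,2]+f['cy']]
def unproj(f,uv,z):
    uv=np.atleast_2d(uv).astype(float); d=np.c_[(uv[:,0]-f['cx'])/f['fx'],-(uv[:,1]-f['cy'])/f['fy'],-np.ones(len(uv))]
    d=R.from_euler('xyz',f['orientation'],degrees=True).apply(d); p=np.array(f['position'])
    return p+d*((z-p[2])/d[:,2])[:,None]
E
python3 - <<'E'
from workcell import env
import cv2,pickle
F={}
for n in ('top','side'):
    f=env.grab_frame(n); F[n]=f
pickle.dump(F,open('f0.pkl','wb'))
def crop(n,x,y,w,h,s,o): cv2.imwrite(o,cv2.resize(F[n]['image'][y:y+h,x:x+w],None,fx=s,fy=s,interpolation=cv2.INTER_CUBIC))
crop('top',170,190,70,80,7,'pics/t_tray.png')
crop('top',270,150,110,110,5,'pics/t_crad.png')
crop('side',255,150,110,150,4,'pics/s_both.png')
E
```

```text
(no output)
```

View pics/t_tray.png

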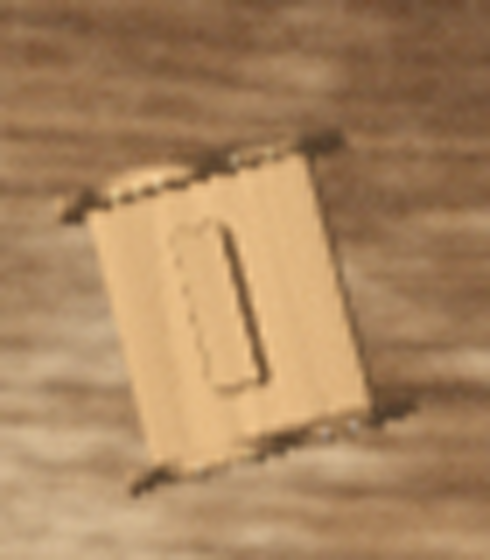

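View pics/t_crad.png

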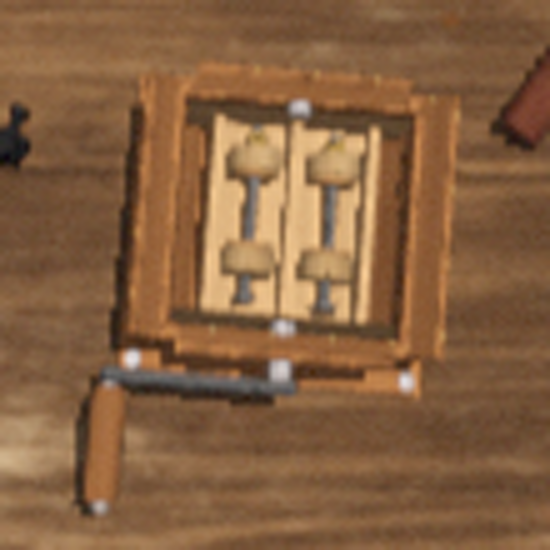

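View pics/s_both.png

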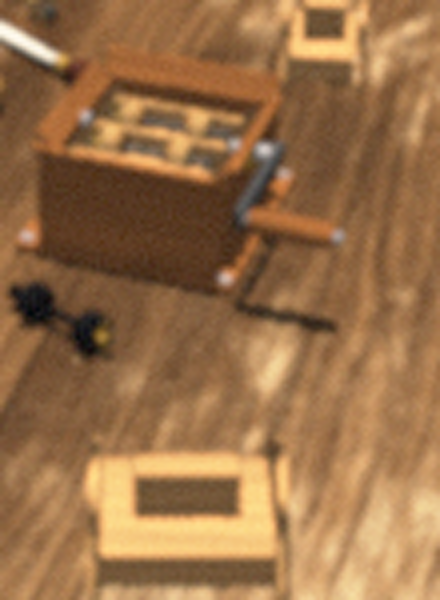

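Run:
```python
import pickle,numpy as np
from h import *
from scipy.optimize import least_squares
F=pickle.load(open('f0.pkl','rb'))
T=lambda p,s,o:np.array(p,float)/s+np.array(o)-0.5+0.5/s
top=lambda p:T(p,7,(170,190)); cr=lambda p:T(p,5,(270,150)); sd=lambda p:T(p,4,(255,150))
# tray: top ridge corners
rt=top([(172,230),(220,218),(265,380),(212,392)])
print('ridge top pts',unproj(F['top'],rt,.053).round(4)); print(unproj(F['top'],rt,.053).mean(0))
bk=unproj(F['top'],top([(88,207),(303,150),(372,412),(155,465)]),.022); print('back',bk.round(4),bk.mean(0))
e=bk[0]-bk[3];e2=bk[1]-bk[2]; print(np.degrees([np.arctan2(v[1],v[0]) for v in (e,e2)]),np.linalg.norm(e),np.linalg.norm(bk[0]-bk[1]))
r=unproj(F['top'],rt,.053); print('ridge yaw',[np.degrees(np.arctan2(*(a-b)[[1,0]])) for a,b in((r[0],r[3]),(r[1],r[2]))])
s=sd([(137,478),(238,478)]); q=unproj(F['side'],s,.053); print('side ridge top edge',q.round(4),q.mean(0),np.degrees(np.arctan2(*(q[0]-q[1])[[1,0]])))
s=sd([(137,513),(238,513)]); q=unproj(F['side'],s,.022); print('side ridge bot edge',q.round(4),q.mean(0))
# cradle
rim=unproj(F['top'],cr([(143,75),(122,335),(460,97),(440,355)]),.090); print('rim',rim.round(4),rim.mean(0))
inn=unproj(F['top'],cr([(190,97),(168,325),(412,120),(400,350)]),.090);print('inn',inn.round(4))
print('yaw',[np.degrees(np.arctan2(*(a-b)[[1,0]])) for a,b in((rim[0],rim[1]),(rim[2],rim[3]))])
tr=unproj(F['top'],cr([(217,115),(201,310),(380,127),(365,323)]),.068); print('loaded tray',tr.round(4),tr.mean(0))
print('yaw',[np.degrees(np.arctan2(*(a-b)[[1,0]])) for a,b in((tr[0],tr[1]),(tr[2],tr[3]))])
h=unproj(F['top'],cr([(107,388),(96,505)]),.068);print('handle',h.round(4),h.mean(0),np.degrees(np.arctan2(*(h[0]-h[1])[[1,0]])))
h=unproj(F['side'],sd([(245,213),(337,237)]),.068);print('handle side',h.round(4),h.mean(0),np.degrees(np.arctan2(*(h[0]-h[1])[[1,0]])))
```

```text
ridge top pts [[0.5156 0.2819 0.053 ]
 [0.5202 0.2646 0.053 ]
 [0.462  0.2466 0.053 ]
 [0.4574 0.2656 0.053 ]]
[0.48879831 0.26467252 0.053     ]
back [[0.5256 0.319  0.022 ]
 [0.548  0.2396 0.022 ]
 [0.4513 0.2113 0.022 ]
 [0.4306 0.2909 0.022 ]] [0.48890426 0.26519879 0.022     ]
[16.48997286 16.30377702] 0.09905339718869557 0.08253510503111912
ridge yaw [np.float64(15.678838115042236), np.float64(17.233899383192796)]
side ridge top edge [[0.5094 0.2862 0.053 ]
 [0.4558 0.2702 0.053 ]] [0.4826091  0.27822091 0.053     ] 16.57611711458663
side ridge bot edge [[0.5109 0.2806 0.022 ]
 [0.4562 0.2643 0.022 ]] [0.48350996 0.27245053 0.022     ]
rim [[ 0.6611  0.0209  0.09  ]
 [ 0.5313  0.0298  0.09  ]
 [ 0.6522 -0.1366  0.09  ]
 [ 0.5237 -0.1264  0.09  ]] [ 0.59209505 -0.05306936  0.09      ]
inn [[ 0.6504 -0.0026  0.09  ]
 [ 0.5366  0.0073  0.09  ]
 [ 0.6403 -0.1128  0.09  ]
 [ 0.5259 -0.1068  0.09  ]]
yaw [np.float64(-3.9560711905565524), np.float64(-4.5427923034971585)]
loaded tray [[ 0.6452 -0.0175  0.068 ]
 [ 0.5461 -0.0102  0.068 ]
 [ 0.6402 -0.0999  0.068 ]
 [ 0.5408 -0.0924  0.068 ]] [ 0.59307924 -0.05501046  0.068     ]
yaw [np.float64(-4.21461427219351), np.float64(-4.300137030164949)]
handle [[0.5063 0.0364 0.068 ]
 [0.448  0.0412 0.068 ]] [0.47716405 0.03881692 0.068     ] -4.682815012314825
handle side [[0.51   0.0288 0.068 ]
 [0.4463 0.0397 0.068 ]] [0.47811129 0.03424367 0.068     ] -9.654814285431176
```

Run:
```python
from workcell import env
import cv2
print(env.inverse_kinematics([.488,.2655,.12],[-90,0,16.4]),env.inverse_kinematics([.488,.2655,.12],[-90,0,196.4]))
o=[-90,0,196.4]
q=env.inverse_kinematics([.488,.2655,.12],o)
if q is None or abs(q[5])>160: o[2]=16.4
print(o)
env.goto([.488,.2655,.12],o)
env.gripper_to(0.6)
for n in('top','side'):
    cv2.imwrite(f'pics/{n}1.png',env.grab_frame(n)['image'])
print(env.move_straight([.488,.2655,.027],rate=.1,force_limit=15))
s=env.read_state();print(s['clock'],s['position'],s['force'],s['joint_positions'])
```

```text
[ 4.52656617e+01  2.08902910e+01 -1.74930913e+01 -2.54444375e-14
 -5.16166177e+01 -1.18865662e+02] [ 4.52656617e+01  2.08902910e+01 -1.74930913e+01  2.54444375e-14
 -5.16166177e+01  6.11343383e+01]
[-90, 0, 196.4]
False
4.2 [0.48844746 0.26587871 0.02760452] [-0.3484436   0.69752477  0.17736977] [ 4.52658087e+01  2.78976674e+01 -2.26749993e+01  1.55367795e-02
 -3.93484744e+01  6.11355971e+01]
```

View pics/side1.png

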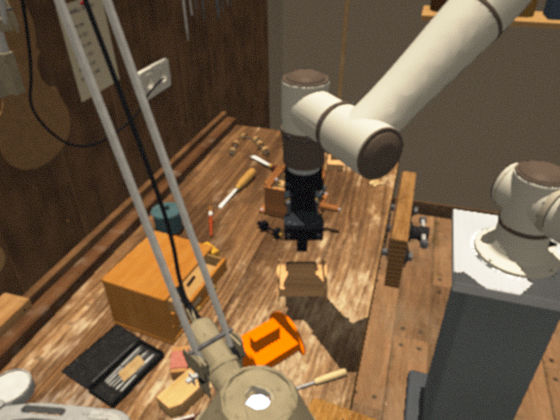

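Run:
```python
from workcell import env
import cv2,pickle
env.gripper_to(0.0,30)
s=env.read_state();print(s['opening']*87,s['force'])
env.move_straight([.488,.2655,.19],rate=.15)
env.goto([.5925,-.0545,.19],[-90,0,175.7])
s=env.read_state();print(s['clock'],s['position'],s['tool_rot'],s['force'],s['opening']*87,s['joint_positions'])
F={n:env.grab_frame(n) for n in('top','side')}
pickle.dump(F,open('f2.pkl','wb'))
for n in F: cv2.imwrite(f'pics/{n}2.png',F[n]['image'])
cv2.imwrite('pics/side2z.png',cv2.resize(F['side']['image'][100:260,220:380],None,fx=3.5,fy=3.5,interpolation=cv2.INTER_CUBIC))
```

```text
17.45975237664037 [-0.42902827  0.89056069  0.22966378]
7.3917 [ 0.59249055 -0.05361229  0.18989347] [-9.00121518e+01 -6.98449192e-03  1.75768750e+02] [ 0.829112    0.20319563 -2.74744968] 17.855801361215605 [ 1.04040256e+01  2.05355034e+01 -6.72657425e+00 -1.52115342e-02
 -6.27416107e+01  7.53716909e+01]
```

View pics/side2z.png

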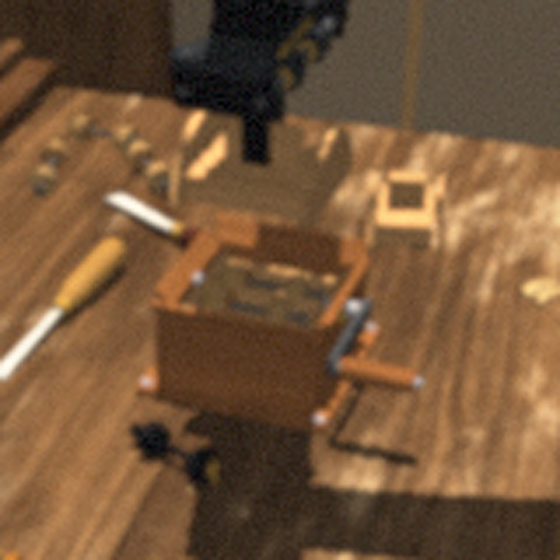

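View pics/top2.png

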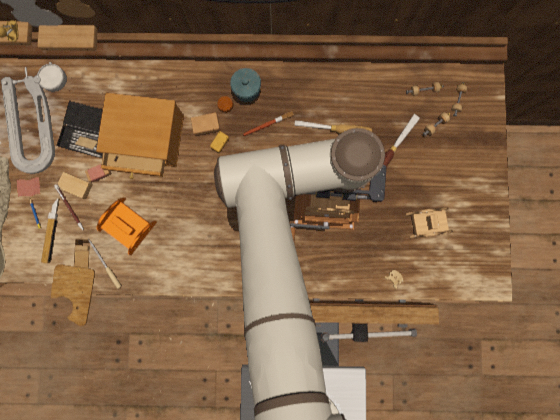

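Run:
```python
import pickle
from h import *
F=pickle.load(open('f2.pkl','rb'));f=F['side']
im=cv2.resize(f['image'][100:200,240:340],None,fx=6,fy=6,interpolation=cv2.INTER_CUBIC)
im=cv2.convertScaleAbs(im,alpha=1.8,beta=10)
yaw=np.radians(-4.3);c=np.array([.5925,-.0545]);zf=.19-.027
X=np.array([np.cos(yaw),np.sin(yaw)]);Y=np.array([-X[1],X[0]])
a=np.linspace(0,np.pi,30)
for x,col in((-.055,(0,0,255)),(.055,(0,255,0))):
    P=np.array([[*(c+X*x+Y*.056*np.cos(t)),zf+.056*np.sin(t)] for t in a])
    uv=((proj(f,P)-[240,100])+.5)*6-.5
    cv2.polylines(im,[uv.round().astype(int)],True,col,1)
cv2.imwrite('pics/ov2.png',im)
```

```text
(no output)
```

View pics/ov2.png

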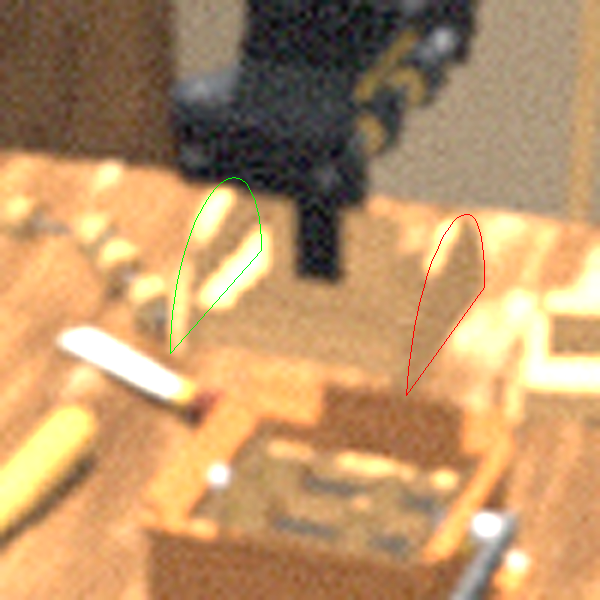

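Run:
```python
from workcell import env
import cv2,pickle
env.move_straight([.5925,-.0545,.13],rate=.12)
s0=env.read_state();print(s0['clock'],s0['position'],s0['force'])
print(env.move_straight([.5925,-.0545,.0955],rate=.04,force_limit=12))
s=env.read_state();print(s['clock'],s['position'],s['tool_rot'],s['force'],s['wrist_torque'])
f=env.grab_frame('side')
cv2.imwrite('pics/side3z.png',cv2.resize(f['image'][100:260,220:380],None,fx=3.5,fy=3.5,interpolation=cv2.INTER_CUBIC))
```

```text
8.1417 [ 0.59318203 -0.05424827  0.13060498] [ 0.13168101  0.14040778 -1.87059593]
False
9.15 [ 0.59270485 -0.05450801  0.09564458] [-9.00066843e+01  3.11800364e-02  1.75697174e+02] [-0.0739667  -0.37350217 -1.18106188] [-0.05911712  0.03347117 -0.01503868]
```

View pics/side3z.png

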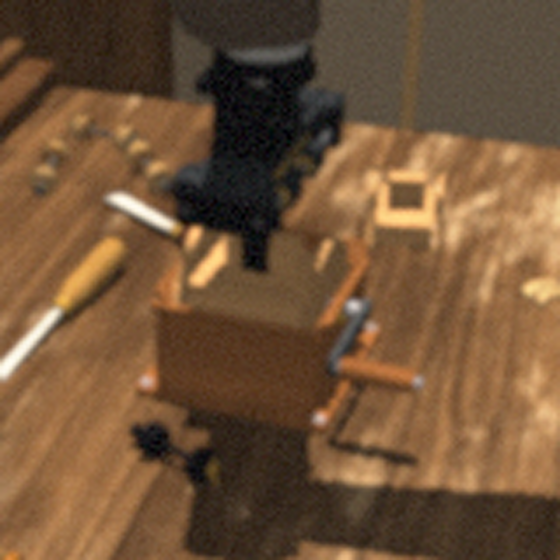

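Run:
```python
from workcell import env
import cv2,pickle
from h import *
print(env.move_straight([.5925,-.0545,.0925],rate=.03,force_limit=6), env.read_state()['position'][2])
env.gripper_to(0.45)
env.move_straight([.5925,-.0545,.25],rate=.15)
env.goto([.45,.12,.26],[-90,0,175.7])
s=env.read_state();print(s['clock'],s['force'])
F={n:env.grab_frame(n) for n in('top','side')}
pickle.dump(F,open('f4.pkl','wb'))
cv2.imwrite('pics/top4.png',F['top']['image'])
cv2.imwrite('pics/side4.png',F['side']['image'])
```

```text
False 0.09500478241166274
12.25 [ 0.03020023  0.19678718 -0.57443125]
```

View pics/top4.png

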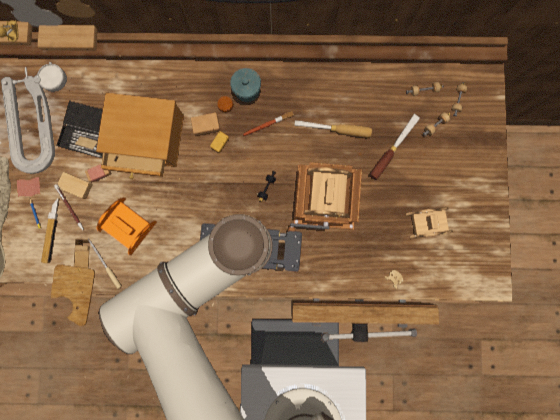

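View pics/side4.png

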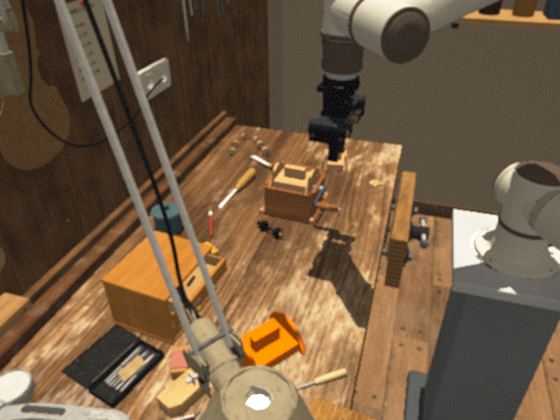

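Run:
```python
import pickle
from h import *
F=pickle.load(open('f4.pkl','rb'))
yaw=np.radians(-4.3);c=np.array([.5925,-.0545])
X=np.array([np.cos(yaw),np.sin(yaw)]);Y=np.array([-X[1],X[0]])
out=[]
for n,(x0,y0) in(('top',(280,145)),('side',(255,145))):
    f=F[n];im=cv2.resize(f['image'][y0:y0+95,x0:x0+95],None,fx=4.2,fy=4.2,interpolation=cv2.INTER_CUBIC)
    P=lambda pts:(((proj(f,[[*(c+X*x+Y*y),.068+z] for x,y,z in pts])-[x0,y0])+.5)*4.2-.5).round().astype(int)
    cv2.polylines(im,[P([(a*.03,b*.009,.053) for a,b in((-1,-1),(-1,1),(1,1),(1,-1))])],True,(0,0,255),1)
    for x in(-.055,.055): cv2.polylines(im,[P([(x,.056*np.cos(t),.056*np.sin(t)) for t in np.linspace(0,np.pi,30)])],False,(0,255,0),1)
    out.append(im)
cv2.imwrite('pics/ov4.png',np.hstack(out))
```

```text
(no output)
```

View pics/ov4.png

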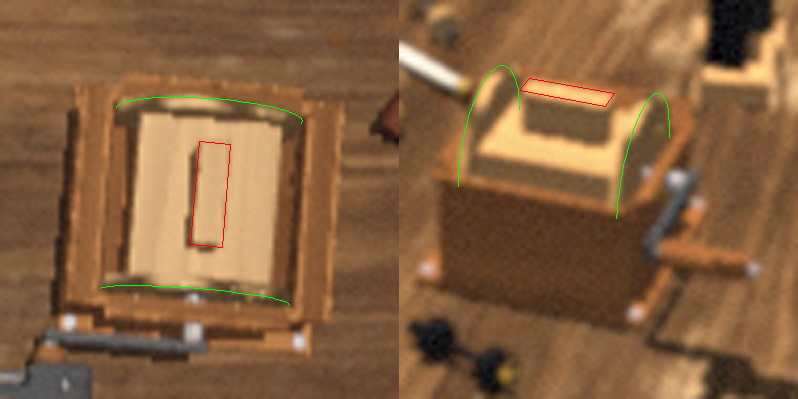

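```bash
cat > arc.py <<'E'
from workcell import env
import numpy as np
yaw=np.radians(-4.3);X=np.array([np.cos(yaw),np.sin(yaw),0]);Y=np.array([-X[1],X[0],0]);Z=np.array([0,0,1.])
H=np.array([.478,.0385,.068])-.004*X
A=H-.084*Y
def pt(deg,r=.084):
    t=np.radians(deg);return A+r*(np.cos(t)*Y+np.sin(t)*Z)-.019*Z
def ang(p):
    d=np.array(p)+.019*Z-A; return np.degrees(np.arctan2(d@Z,d@Y)),np.hypot(d@Z,d@Y)
E
python3 - <<'E'
from arc import *
import cv2
p=pt(0)
env.goto(p+.09*Z,[-90,0,175.7])
print(env.move_straight(p,rate=.1,force_limit=12))
env.gripper_to(0.0,25)
s=env.read_state();print(s['clock'],s['position'],s['force'],s['opening']*87)
for d in(8,16):
    r=env.move_straight(pt(d),rate=.05,force_limit=20); s=env.read_state();print(r,s['position'],ang(s['position']),s['force'],s['clock'],s['joint_positions'].round(0))
f=env.grab_frame('side');cv2.imwrite('pics/s5.png',cv2.resize(f['image'][100:260,220:380],None,fx=3.5,fy=3.5))
E
```

```text
False
14.575 [0.47397729 0.03781512 0.04924416] [ 1.45456142 -5.69188579  1.53528948] 17.23561624682139
False [0.47391878 0.03701133 0.06123982] (np.float64(8.468317954535442), np.float64(0.08311568418741618)) [ 1.89376205 -6.1181873   0.70618813] 14.9583 [ 24.  19. -32.   0. -39.  61.]
False [0.47373396 0.03455746 0.07264214] (np.float64(16.512876087834048), np.float64(0.08317935390565645)) [ 2.97916953 -5.09311464  0.285752  ] 15.3417 [ 24.  18. -32.   0. -41.  62.]
```

View pics/s5.png

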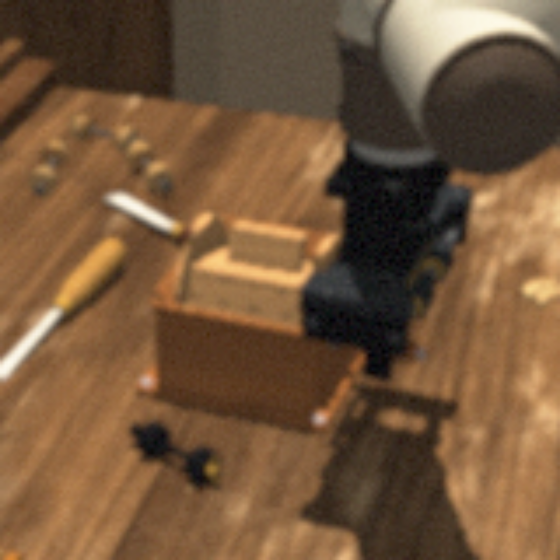

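```bash
sed -i 's/^A=H-.084\*Y/A=H-.0855*Y/' arc.py
python3 - <<'E'
from arc import *
import cv2
s=env.read_state();print(s['opening']*87,s['wrist_torque'])
for d in(25,35,45):
    r=env.move_straight(pt(d),rate=.06,force_limit=20); s=env.read_state();print(r,ang(s['position']),s['force'],s['clock'],s['opening']*87)
f=env.grab_frame('side');cv2.imwrite('pics/s6.png',cv2.resize(f['image'][100:260,220:380],None,fx=3.5,fy=3.5))
E
```

```text
17.303541757953482 [-1.60735492 -0.56891396  0.07772735]
False (np.float64(25.429675947231246), np.float64(0.08448269139008802)) [-0.43296249  1.23214922  1.60028269] 15.775 17.502959022629426
False (np.float64(35.203960015235424), np.float64(0.08442370951150738)) [-0.97232237  3.20279933  4.28287407] 16.1667 17.53600227115622
False (np.float64(45.06984542229918), np.float64(0.0843618176763012)) [-1.00610895  3.19990962  5.31049828] 16.5583 16.64808098804533
```

View pics/s6.png

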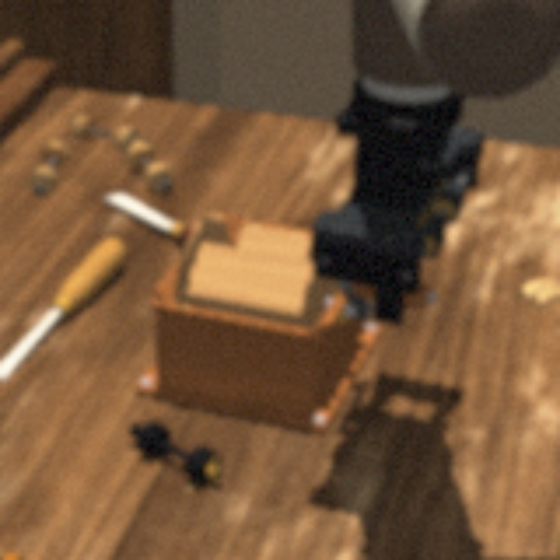

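Run:
```python
from arc import *
import cv2
for d in range(57,181,12):
    d=min(d,180)
    r=env.move_straight(pt(d),rate=.06,force_limit=25); s=env.read_state();print(d,r,np.round(ang(s['position']),3),s['force'].round(1),round(s['clock'],1),round(s['opening']*87,1))
    if r or s['opening']*87<14: break
f=env.grab_frame('side');cv2.imwrite('pics/s7.png',cv2.resize(f['image'][100:260,220:380],None,fx=3.5,fy=3.5))
```

```text
57 False [57.144  0.084] [-1.6  2.8  6.5] 17.1 16.8
69 False [69.212  0.084] [-1.1  2.9  6.2] 17.5 16.9
81 False [81.342  0.084] [-0.1  1.1  5.6] 17.9 17.2
93 False [9.3276e+01 8.4000e-02] [ 0.6 -1.5  5. ] 18.4 17.0
105 False [1.05092e+02 8.40000e-02] [ 2.  -2.3  3. ] 18.8 17.3
117 False [1.17013e+02 8.40000e-02] [ 3.5 -2.   1.6] 19.3 17.4
129 False [1.29066e+02 8.40000e-02] [ 4.6 -2.3  0.2] 19.7 17.3
141 False [1.41367e+02 8.40000e-02] [ 6.  -1.9 -1.4] 20.1 17.1
153 False [1.53754e+02 8.40000e-02] [ 6.9 -1.  -1.5] 20.6 17.2
165 False [1.65989e+02 8.40000e-02] [ 7.2  1.5 -1.6] 21.0 17.0
177 False [1.78122e+02 8.40000e-02] [ 6.3  2.6 -2.2] 21.5 17.0
```

View pics/s7.png

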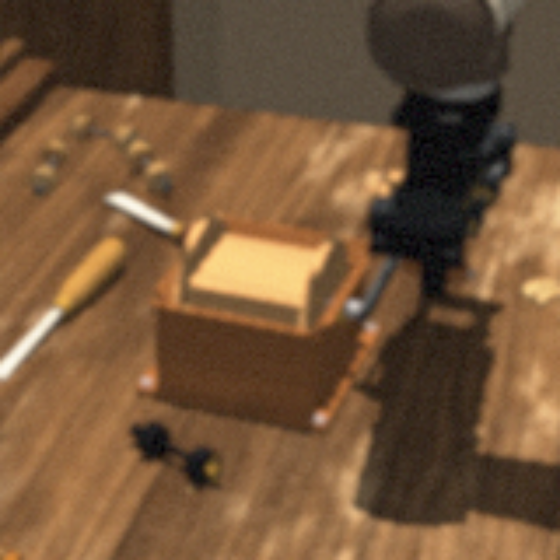

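Run:
```python
from arc import *
import cv2
for d in(182,186):
    r=env.move_straight(pt(d),rate=.03,force_limit=14); s=env.read_state();print(d,r,np.round(ang(s['position']),3),s['force'].round(1),round(s['clock'],1))
    if r: break
env.gripper_to(0.45)
s=env.read_state()
print(s['position'],s['opening'])
p=s['position']
env.move_straight([p[0],p[1],.25],rate=.15)
env.goto([.42,.25,.27],[-90,0,175.7])
s=env.read_state();print(s['clock'],s['force'])
F={n:env.grab_frame(n) for n in('top','side')}
a=cv2.resize(F['top']['image'][140:260,270:390],None,fx=3.3,fy=3.3,interpolation=cv2.INTER_CUBIC)
b=cv2.resize(F['side']['image'][130:250,245:365],None,fx=3.3,fy=3.3,interpolation=cv2.INTER_CUBIC)
cv2.imwrite('pics/f8.png',np.hstack([a,b]))
cv2.imwrite('pics/top8.png',F['top']['image'])
```

```text
182 True [-1.79845e+02  8.40000e-02] [-0.1  0.6  4.3] 21.8
[ 0.46667504 -0.12939765  0.05097566] 0.4466206129266366
25.35 [-0.05065163 -0.5294531  -0.03878151]
```

View pics/f8.png

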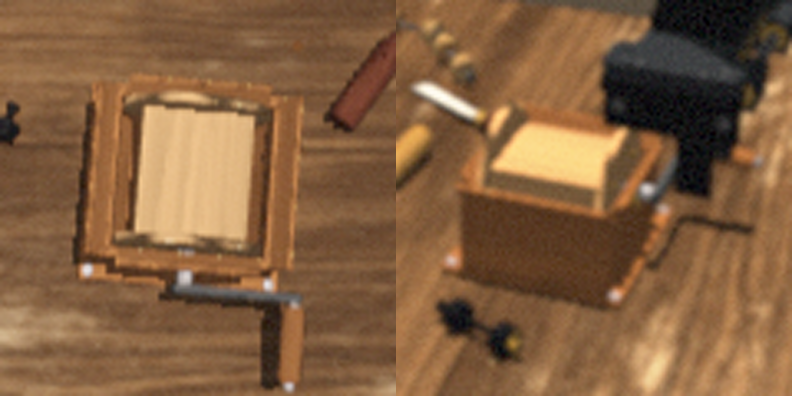

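View pics/top8.png

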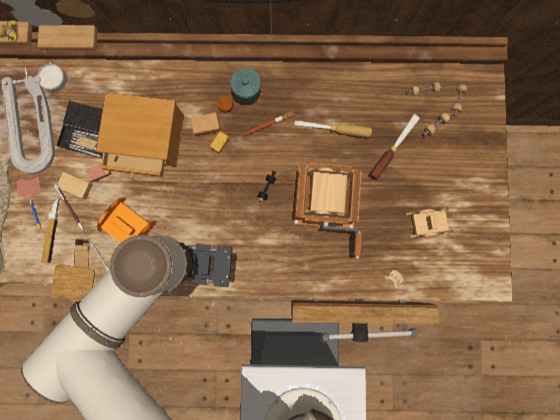

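Run:
```python
from arc import *
import cv2
env.gripper_to(0.0,20)
env.goto([.4665,-.1290,.15],[-90,0,175.7])
env.move_straight([.4665,-.1290,.09],rate=.12)
r=env.move_straight([.4665,-.1290,.068],rate=.02,force_limit=9)
s=env.read_state();print(r,s['position'],s['force'],s['clock'])
env.move_straight([.4665,-.1290,.2],rate=.15)
env.goto([.42,.25,.27],[-90,0,175.7])
s=env.read_state();print(s['clock'],s['force'])
F={n:env.grab_frame(n) for n in('top','side')}
a=cv2.resize(F['top']['image'][140:260,270:390],None,fx=3.3,fy=3.3,interpolation=cv2.INTER_CUBIC)
b=cv2.resize(F['side']['image'][130:250,245:365],None,fx=3.3,fy=3.3,interpolation=cv2.INTER_CUBIC)
cv2.imwrite('pics/f9.png',np.hstack([a,b]))
```

```text
True [ 0.46647624 -0.12940603  0.07717137] [-1.09739651  1.01038909  6.59370053] 29.225
31.6417 [-0.40979148 -0.33132636  0.26972236]
```

View pics/f9.png

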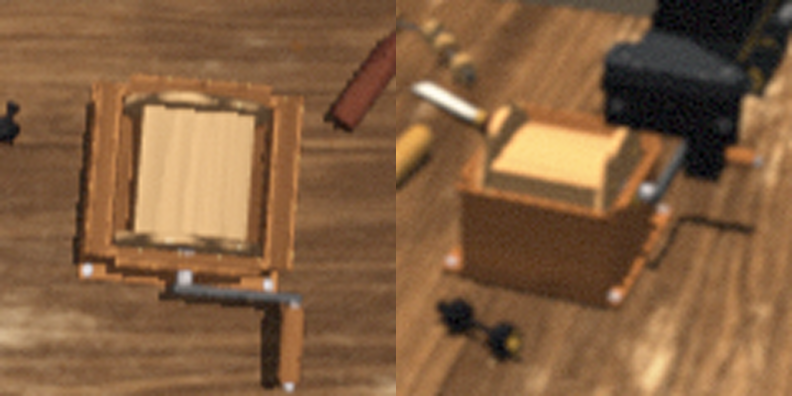

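Fingertips stopped on the handle at z = 0.077 m, which is exactly the height of its top at half a turn. The crank is therefore at its stop, and the pair lies upside down and level. I'm handing in.

```bash
python3 -c "
from workcell import env
env.close_job()"
```

```text
the job is handed in; nothing more can be done
```

I laid the longer light-wood tray face-down on the loaded tray and swung the crank half a turn from left over the top to right. I then let go and handed the job in at about 32 s of the 64 s allowed.

- **Laying the tray:** before turning, the camera overlay showed it sitting level and at the right height in the cradle.
- **Turning:** the arm met the stop at about 180°. It sat about 2 mm higher once the gripper opened, so I pressed lightly on the handle from above with the closed fingers. They met firm resistance at 77 mm, the height of the handle's top at half a turn, so the crank is at its stop.
- **Final pictures:** the flat back of the formerly loaded tray is on top, level in the cradle. The crank is on the right and the gripper is clear of everything.
- **Forces:** readings were at most about 7.5 N while turning. The one at the stop tripped a 14 N limit.
- **Not confirmed:** the clamps are hidden inside the closed pair, so I could not see that both dropped. None had fallen out in the pictures.

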